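Slide the heavy battery box home into its bay

ROBOT

A 6-joint arm with a two-finger parallel gripper is mounted at the origin on a cart in front of the work surface, level with it; the furniture and walls round the work are solid. World frame = base frame: x ahead of the robot, y to its left, z up, the work surface at z = 0. Lengths are in m, angles in rad, forces in N, time in s.
With the tool pointing down it reaches from about 0.375 to 0.9 m from the base axis. Payload 3.1 kg.
Tool frame: the origin (TCP) lies midway between the tips of the shut fingers; the grasp point (between the pads) lies 19 mm behind it (pinch_z is the distance from the TCP to the grasp point, in m); y points along the fingers, z is the direction in which the jaws open and shut, and the axes are right-handed (so a half turn about y gives the same grasp; the last joint's range is limited). The gripper opens to 87 mm and grips with 3 to 60 N. Pads are 19 mm wide; open, the fingers measure 117 mm over their backs; the gripper's body (75 mm by 190 mm) begins 51 mm behind the grasp point.
Start: joints at [-1.496, 0.527, 1.433, -0, 1.181, -0.178], TCP at [0.157, -0.605, 0.223] pointing down, gripper open.
Joint ranges: [-3.08, 3.08], [-0.75, 2.2], [0.22, 2.44], [-1.43, 4.57], [0, 2.65], [-2.85, 2.85]. Speed limits (rad/s): [2.79, 2.79, 3.14, 3.14, 3.14, 3.14].

INTERFACE

Orientations are given as a unit quaternion [x, y, z, w].
In Python, from rig import * gives the robot as it stands.
- The arm moves only by the tool drive_tool, never from a script. Its argument "plan" is a list of rows, each a list of 7 numbers: the shift along the tool's x, y, z in mm, then the turn, a rotation vector about the tool's x, y, z in degrees, then the finger opening in mm, from 0 to 87. A call has 1 to 10 rows; each row is the pose to reach, as a shift and turn from the pose commanded when the call began, along the tool's axes at that moment; what a row does not reach only later rows make up. A row lasts 1/10 s, in which the tool goes at most 50 mm and 8.59 degrees, less where a joint would pass 70% of its speed; a pose out of reach is approached as far as the arm can. A call with a gripper value outside its range is refused whole. The fingers move at their own pace and stop on an object; "newtons" is the grip in N (left out, the last holds). Time passes only in rows, so rows that repeat a pose let the fingers close. It gives the time, the measured TCP pose, the force and the opening at its end, in the units of the state.
- get_obs(): the state, without advancing time (a new reading comes with each control period).
- camera(name): name is "scene" or "top" or "wrist"; returns the picture (420x560x3 uint8, blue, green, red); there is no depth.
- get_calibration(name): a dict with "fx", "fy", "cx", "cy" (pixels), "origin" and "rotation" of the camera in the world; the wrist camera has in their place "tool_from_camera" (4x4, takes a point from camera to tool coordinates, whose origin is the TCP and whose axes are the tool frame's). Camera axes: x right, y down, z forward; pixel columns grow to the right and rows downward; lengths in m; the calibration is good to about 2 mm. A picture is of the moment at which its call begins: read the wrist's pose just before it. get_calibration takes no time and is no camera call.
- hand_in(): hands the job in, once; it reports no verdict.
Trained networks look in the newest picture that a camera, given by its name, has taken for a name from the list of things; names that differ only in an ending like _2 or _b are one class to them, and where a whole thing is asked for, a point or a joint stands for the part that bears it (a point fixed in the world has none). Each returns a list of dicts, best first, with "conf" (0 to 1); they miss things now and then, are a little off and sometimes report something else, mostly with a low value. They report only what shows in the picture. A call takes as long as a camera call.
- spot_in(camera, target): "location" ([column, row] in pixels, amid what is visible of it).
- mark_of(camera, target): "location" ([column, row] in pixels: a listed point, or the origin of a listed thing).
The state is a dict: "time": time; "q": joint angles; "joint_velocities": joint speeds; "joint_torque": joint torques, N m; "position": TCP position; "tool_rot": TCP orientation; "ft_force": force on the tool from outside, world axes, zero at the start; "moment": the same for the moment, N m; "grip_width": finger opening in m.
Only numpy, scipy, OpenCV 4.12 (cv2) and the standard library are available. Lean on these libraries where they do the work, as an engineer would, in place of code of your own. Each camera call takes 0.05 s, during which the arm holds its last target. There are 200 camera calls.

TASK

Push the heavy grey battery box across the bench and squarely into the empty aluminium bay until it sits flush against the rear stop. Push it low, near its base, so that it slides on its feet and does not tip; do not lift it, leave its carrying handle untouched, and leave the other things on the bench where they are.

Things in the scene. Friction and masses are not known exactly. Their poses are not given: they have to be found in the camera images.
- battery_box: heavy grey box, about 1.4 kg, 84 mm along its x, 150 along y, vertical sides from 5 mm up to the flat black lid at 88-90 mm, handle on top. Stands on 4 grippy rubber feet set in to 25 mm (x) and 65 mm (y) from the centre; slides at 9 to 18 N, but tips if pushed along x in its upper half. Origin: middle of the underside, at bench height; z up, x roughly parallel to the bay's x, same way
- carry_handle: fixed steel handle on the box's lid, not to be touched: a bow of 10 mm bar along the box's y, from the lid to 146 mm above the bench, within 7 mm of the box's middle in x and 39 mm in y. Origin: middle of the bow's foot, 89 mm above the box's origin
- bay: fixed aluminium bay, open towards -x (the robot): 26 mm high rails at y = +-85 mm (inner faces; 10 mm play each side of the box) from x = -32 to 48 mm, flaring to +-95 at x = -61, 40 mm high rear stop with face at x = 42. Reaches 112 mm either side. Origin: on the bench, where the box's origin is when home, x axes parallel. Turned up to 9 degrees
- mug: white mug, 81 mm across, 97 mm high, standing to the left of the bay; a bystander, origin at the middle of its underside
- glue_bottle: white squeeze bottle with red nozzle, 42 mm across, 121 mm high, standing to the right of the bay; a bystander, origin at the middle of its underside
- tape_roll: roll of brown packing tape lying flat, 114 mm across, 48 mm high, far left; a bystander, origin at the middle of its underside
- tool_handle: loose teal tool handle lying on the bench at the right, 170 x 31 x 23 mm, long along its x; a bystander, origin at the middle of its underside
- screwdriver: red-handled screwdriver lying on the bench at the right, 201 mm long along its x, 26 mm thick; a bystander, origin at the middle of its underside

How it is judged:
By the outcome, as a careful person would: the job done as asked, in the order asked, and still so for the second after the job is handed in, with the robot touching nothing.
It also fails if it takes over 72 s, if anything falls off the work surface, if the arm or the gripper's body presses on something with over 40 N, if the wrist force passes 120 N, or if a joint passes its speed limit or range.

## Working session

There is one attempt and no reset: what is moved stays moved. The work goes in short steps, Python scripts to look and compute and a tool call to move; the robot and the scene stay as the last step left them, time stands still between calls to the robot, and variables do not carry over. Pictures are saved under pics/ and viewed, about 8 in all and at most 12, crops included, and the job is handed in when it is done.

Besides the shell and the picture viewer there is one more tool, called after "Request:" by a JSON object that holds its "op" and its "data", one argument or row to a line. drive_tool: Moves the arm, as the interface text tells. Its arguments: {"type":"object","properties":{"plan":{"type":"array","items":{"type":"array","items":{"type":"number"}}},"newtons":{"type":"number"}},"required":["plan"]}

```bash
mkdir -p pics
python3 - <<'E'
from rig import *
import cv2,numpy as np
o=get_obs();print(o['time'],o['position'],o['tool_rot'],o['grip_width'],o['q'])
ims=[]
for c in ['scene','top']:
    im=camera(c);ims.append(im);cv2.imwrite(f'pics/{c}0.png',im)
    k=get_calibration(c);print(c,{a:np.round(np.array(b),4).tolist() for a,b in k.items()})
    for t in ['battery_box','carry_handle','bay','mug','glue_bottle','tape_roll','tool_handle','screwdriver']:
        r=mark_of(c,t);print(t,[(np.round(d['location'],1).tolist(),round(d['conf'],2)) for d in r[:2]])
E
```

```text
0.0 [ 0.156911   -0.6042538   0.22157465] [-0.08946136  0.7021567  -0.70068279  0.0895336 ] 0.08687924741534604 [-1.49547889e+00  5.28467060e-01  1.43389096e+00 -5.91131246e-06
  1.18132154e+00 -1.78498334e-01]
scene {'fx': 425.0904, 'fy': 425.0904, 'cx': 281.5276, 'cy': 211.4815, 'origin': [-0.0248, 0.8817, 1.016], 'rotation': [-0.3148, 0.8757, -0.3443, 0.1244]}
battery_box [([304.3, 228.9], 0.82)]
carry_handle [([254.9, 209.6], 0.66), ([306.0, 209.7], 0.61)]
bay [([254.7, 209.7], 0.8)]
mug [([211.6, 266.9], 0.76)]
glue_bottle [([308.6, 181.0], 0.56)]
tape_roll [([238.0, 322.7], 0.63)]
tool_handle [([372.3, 181.6], 0.76)]
screwdriver [([308.9, 153.0], 0.71)]
top {'fx': 457.0565, 'fy': 457.0565, 'cx': 279.4712, 'cy': 210.5237, 'origin': [0.3513, 0.1757, 1.179], 'rotation': [0.7126, -0.6958, 0.0568, -0.0687]}
battery_box [([295.0, 244.4], 0.74)]
carry_handle [([291.7, 239.4], 0.76)]
bay [([366.8, 196.6], 0.33)]
mug [([183.4, 193.8], 0.87)]
glue_bottle [([363.0, 197.1], 0.82)]
tape_roll [([142.9, 265.1], 0.68)]
tool_handle [([412.8, 161.8], 0.58), ([416.8, 267.5], 0.56)]
screwdriver [([412.8, 161.0], 0.87)]
```

Run:
```python
import cv2
for c in ['scene0','top0']:
    im=cv2.imread(f'pics/{c}.png'); cv2.imwrite(f'pics/{c}b.png',cv2.resize(im[110:330,120:440],(800,550),interpolation=cv2.INTER_CUBIC))
```

```text
(no output)
```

View pics/top0b.png

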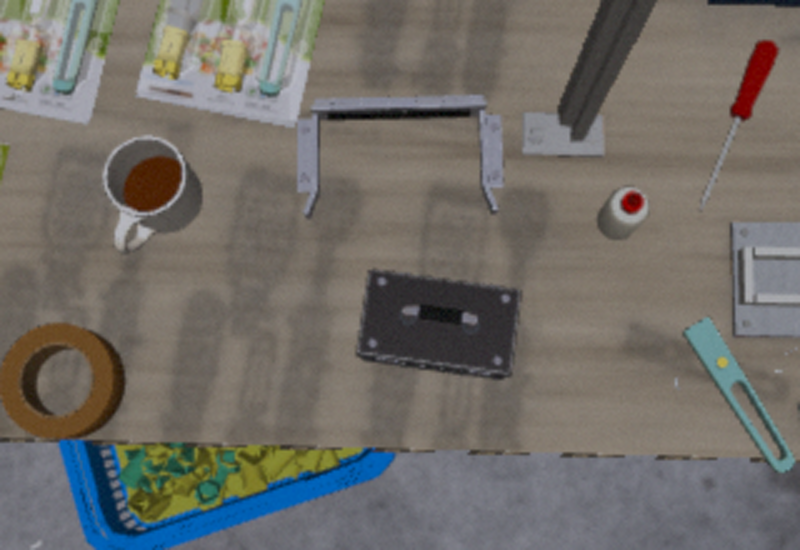

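View pics/scene0b.png

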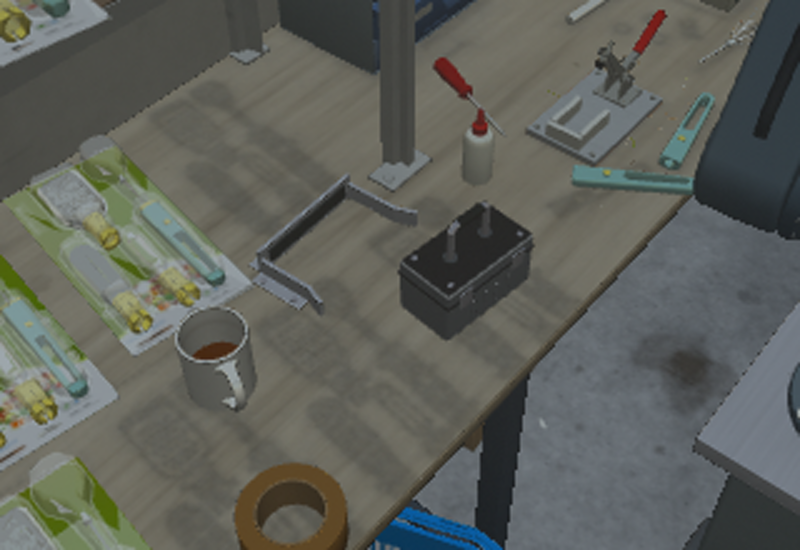

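The top view shows the box (lid corners near crop 370,270 / 521,290 / 511,374 / 358,354), turned about 8° relative to the bay. The bay is at crop (300-500, 97-210) and clear in front. I'll enlarge it for exact corners.

Run:
```python
import cv2
im=cv2.imread('pics/top0.png'); cv2.imwrite('pics/t1.png',cv2.convertScaleAbs(cv2.resize(im[145:265,232:334],None,fx=5,fy=5,interpolation=cv2.INTER_CUBIC),alpha=1.6))
```

```text
(no output)
```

View pics/t1.png

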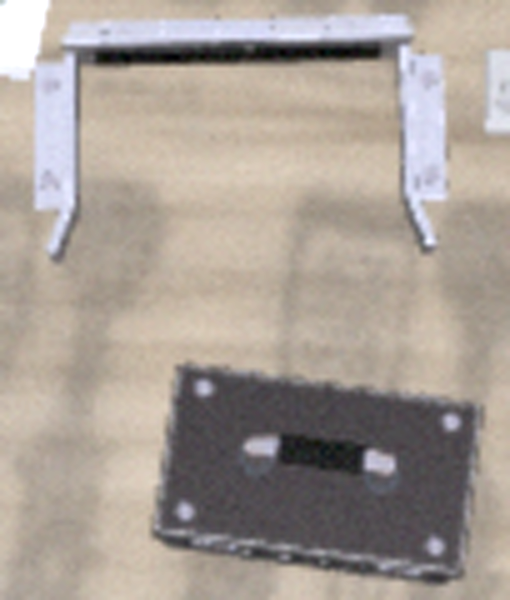

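```bash
cat > h.py <<'E'
import numpy as np,cv2
from scipy.optimize import least_squares
from scipy.spatial.transform import Rotation as R
def proj(k,P):
    c=R.from_quat(k['rotation']).inv().apply(np.asarray(P)-np.array(k['origin']))
    return np.c_[k['fx']*c[:,0]/c[:,2]+k['cx'],k['fy']*c[:,1]/c[:,2]+k['cy']]
def place(p,P): return R.from_euler('z',p[2]).apply(np.asarray(P)*1e-3)+[p[0],p[1],0]
def fit(k,P,uv,x0=(.5,.1,0)):
    r=least_squares(lambda p:(proj(k,place(p,P))-uv).ravel(),x0)
    return r.x,np.abs(r.fun).reshape(-1,2)
BOXL=np.array([[42,75,90],[42,-75,90],[-42,-75,90],[-42,75,90]])
E
python3 - <<'E'
from rig import *
from h import *
np.set_printoptions(precision=4,suppress=True)
k=get_calibration('top')
k2=get_calibration('scene')
c=lambda a:np.array(a)/5+[232,145]
b,e=fit(k,BOXL,c([(179,368),(479,404),(461,568),(156,530)]));print(b,np.degrees(b[2]),e.round(1).tolist())
P=[[42,85,40],[42,-85,40],[-32,85,26],[-32,-85,26],[-61,97,26],[-61,-97,26],[-32,112,3],[-32,-112,3]]
y,e=fit(k,P,c([(75,47),(405,38),(77,208),(404,193),(57,258),(430,248),(36,210),(445,198)]));print(y,np.degrees(y[2]),e.round(1).tolist())
# scene overlay
im=cv2.resize(cv2.imread('pics/scene0.png')[150:270,200:360],(800,600),interpolation=cv2.INTER_CUBIC)
for p,Q,col in[(b,BOXL,(0,0,255)),(b,BOXL*[1,1,0]+[0,0,5],(0,255,0)),(y,P,(0,255,255))]:
    for u in proj(k2,place(p,Q)): cv2.circle(im,tuple(int(v) for v in (u-[200,150]+.5)*5),4,col,1)
cv2.imwrite('pics/s1.png',im)
rel=R.from_euler('z',-y[2]).apply([*(b-y)[:2],0]);print('box in bay',rel*1e3,np.degrees(b[2]-y[2]))
for t,px in[('mug',(183.4,193.8)),('glue',(363,197))]:
    d=R.from_quat(k['rotation']).apply([(px[0]-k['cx'])/k['fx'],(px[1]-k['cy'])/k['fy'],1]);o=np.array(k['origin']);print(t,o-d*o[2]/d[2])
E
```

```text
[ 0.4798  0.156  -0.1005] -5.758106020442746 [[0.9, 1.2], [1.0, 0.9], [0.8, 1.1], [0.9, 0.9]]
[0.6598 0.199  0.0511] 2.9272929373911607 [[0.3, 1.5], [0.7, 1.4], [0.1, 1.6], [0.3, 0.5], [0.4, 0.6], [0.2, 0.7], [1.2, 0.3], [1.9, 0.2]]
box in bay [-181.94    -33.7214    0.    ] -8.685398957833907
mug [0.602  0.4536 0.    ]
glue [ 0.6038 -0.0204  0.    ]
```

View pics/s1.png

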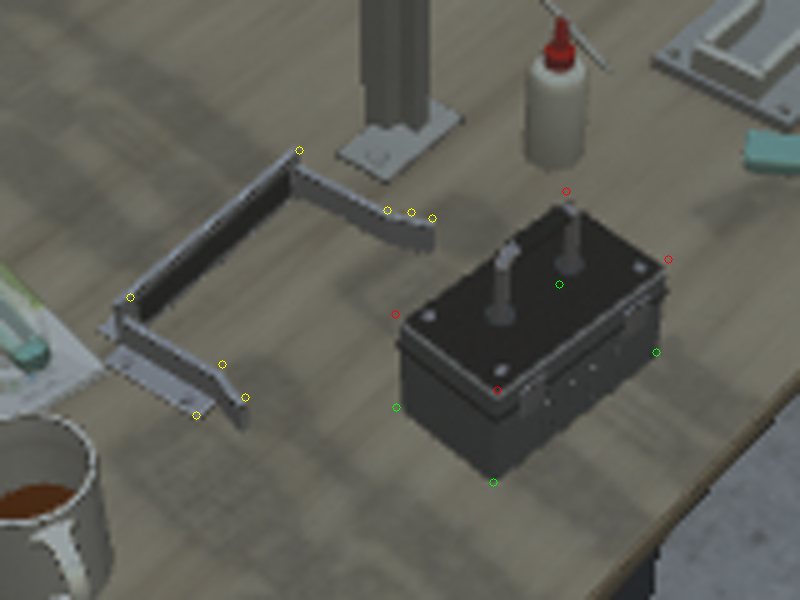

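The model fit matches the picture to about 1-2 px. The box sits at bay-relative (-182, -34) mm, -8.7°. I'll combine both views, then plan a low side push (+y) to line it up, followed by a front push.

```bash
cat >> h.py <<'E'
def fit2(ks,P,uvs,x0=(.5,.1,0)):
    r=least_squares(lambda p:np.concatenate([(proj(k,place(p,np.array(P)[:len(uv)]))-uv).ravel() for k,uv in zip(ks,uvs)]),x0,loss='soft_l1')
    return r.x,np.abs(r.fun).reshape(-1,2)
def toolrot(yaw,tilt,sgn):
    u=np.array([np.cos(yaw),np.sin(yaw),0]);d=np.sin(tilt)*u-[0,0,np.cos(tilt)]
    j=sgn*np.array([-u[1],u[0],0]);return R.from_matrix(np.c_[np.cross(d,j),d,j])
def move(o,pos,yaw,tilt,sgn):
    A=R.from_quat(o['tool_rot']);B=toolrot(np.radians(yaw),np.radians(tilt),sgn)
    return np.round(np.r_[A.inv().apply(np.array(pos)-o['position'])*1e3,np.degrees((A.inv()*B).as_rotvec())],1)
E
python3 - <<'E'
from rig import *
from h import *
np.set_printoptions(precision=4,suppress=True)
k=get_calibration('top');k2=get_calibration('scene')
c=lambda a:(np.array(a)+.5)/5+[231.5,144.5]
s=lambda a:(np.array(a)+.5)/5+[199.5,149.5]
B=np.vstack([BOXL,[[-42,75,5],[-42,-75,5],[42,75,5]]])
bt=c([(179,368),(479,404),(461,568),(156,530)])
Bs=B[[0,1,2,3]]
o2=s([(400,320),(562,203),(664,266),(496,395)])
# scene: far-left lid corner(400,320)=(+42,+75); near-left (496,395)=(-42,75); near-right (664,266); far-right(562,203)
o2=s([(400,320),(562,203),(664,266),(496,395)])
b,e=fit2([k,k2],BOXL,[bt,o2]);print(b,np.degrees(b[2]),e.round(1).tolist())
P=[[42,85,40],[42,-85,40],[-32,85,26],[-32,-85,26],[-61,97,26],[-61,-97,26],[-32,112,3],[-32,-112,3]]
y,e=fit2([k,k2],P,[c([(75,47),(405,38),(77,208),(404,193),(57,258),(430,248),(36,210),(445,198)]),s([(133,302),(292,170),(213,376),(388,217),(243,408),(434,227)])]);print(y,np.degrees(y[2]),e.round(1).tolist())
rel=R.from_euler('z',-y[2]).apply([*(b-y)[:2],0]);print('box in bay',rel*1e3,np.degrees(b[2]-y[2]))
np.save('bay.npy',y)
o=get_obs();print(R.from_quat(o['tool_rot']).as_matrix())
for sg in(1,-1):
  print(sg,move(o,[.457,.03,.25],90-6,25,sg),move(o,[.4,.15,.25],-6,35,sg))
E
```

```text
[ 0.4794  0.1583 -0.0963] -5.5174792988824795 [[1.5, 0.5], [0.3, 0.4], [0.3, 1.6], [1.4, 1.6], [1.3, 0.6], [0.3, 2.0], [0.4, 1.0], [0.0, 0.4]]
[0.6596 0.2008 0.0497] 2.849013177097692 [[0.6, 1.9], [1.0, 1.9], [0.2, 1.2], [0.0, 0.0], [0.7, 0.1], [0.1, 0.2], [1.5, 0.7], [1.5, 0.8], [0.9, 0.7], [1.1, 3.7], [1.3, 2.0], [0.6, 1.0], [0.1, 1.8], [0.6, 1.4]]
box in bay [-182.1239  -33.5205    0.    ] -8.36649247598017
[[-0.968   0.      0.2511]
 [-0.2511  0.0001 -0.968 ]
 [-0.     -1.     -0.0001]]
1 [-449.8  -27.4 -539.2  -24.1  108.5  -16.7] [-424.8  -27.4 -669.7   48.2 -152.8   -8.7]
-1 [-449.8  -27.4 -539.2  -15.1  -68.3   21.8] [-424.8  -27.4 -669.7    6.3   19.9   34.6]
```

Request:
{"op": "drive_tool", "data": {
  "plan": [
    [-450, -27, -539, -15, -68, 22, 36],
    [-450, -27, -539, -15, -68, 22, 36],
    [-450, -27, -539, -15, -68, 22, 36],
    [-450, -27, -539, -15, -68, 22, 36],
    [-450, -27, -539, -15, -68, 22, 36],
    [-450, -27, -539, -15, -68, 22, 36],
    [-450, -27, -539, -15, -68, 22, 36],
    [-450, -27, -539, -15, -68, 22, 36],
    [-450, -27, -539, -15, -68, 22, 36],
    [-450, -27, -539, -15, -68, 22, 36]
  ]
}}

```text
time: 1.9
position: [0.3718, -0.1526, 0.2417]
tool_rot: [-0.346, 0.616, -0.413, 0.576]
ft_force: [1.8, 0.3, -0.1]
grip_width: 0.036
```

```bash
cat > st.py <<'E'
from rig import *
from h import *
import sys
np.set_printoptions(precision=3,suppress=True)
o=get_obs();print(o['time'],o['position'],'q',o['q'],'F',o['ft_force'],o['grip_width'])
a=list(map(float,sys.argv[1:]))
for i in range(0,len(a),6): print(move(o,a[i:i+3],*a[i+3:i+6]).tolist())
E
python3 st.py .457 .03 .25 84 25 -1
```

```text
1.9 [ 0.372 -0.153  0.242] q [-0.914  0.313  1.857  0.311  1.307 -0.937] F [ 1.813  0.274 -0.084] 0.035985129270696185
[-176.4, 73.4, 64.6, -0.3, -0.2, -0.0]
```

Request:
{"op": "drive_tool", "data": {
  "plan": [
    [-176, 73, 65, 0, 0, 0, 36],
    [-176, 73, 65, 0, 0, 0, 36],
    [-176, 73, 65, 0, 0, 0, 36],
    [-176, 73, 65, 0, 0, 0, 36],
    [-176, 73, 65, 0, 0, 0, 36],
    [-176, 73, 65, 0, 0, 0, 36],
    [-176, 73, 65, 0, 0, 0, 36],
    [-176, 73, 65, 0, 0, 0, 36]
  ]
}}

```text
time: 2.7
position: [0.4561, 0.0272, 0.2502]
tool_rot: [-0.345, 0.616, -0.413, 0.575]
ft_force: [0.0, -0.4, -0.5]
grip_width: 0.0356
```

```bash
python3 st.py .458 .040 .11 84.5 25 -1 .458 .045 .026 84.5 25 -1
python3 - <<'E'
from rig import *
import cv2
cv2.imwrite('pics/s2.png',camera('scene'))
E
```

```text
2.7 [0.456 0.027 0.25 ] q [-0.473  0.298  1.85   0.441  1.191 -0.568] F [ 0.022 -0.388 -0.461] 0.03564987515629502
[47.7, 132.5, 0.1, -0.5, -0.8, -0.0]
[78.7, 210.7, -0.6, -0.5, -0.8, -0.0]
```

View pics/s2.png

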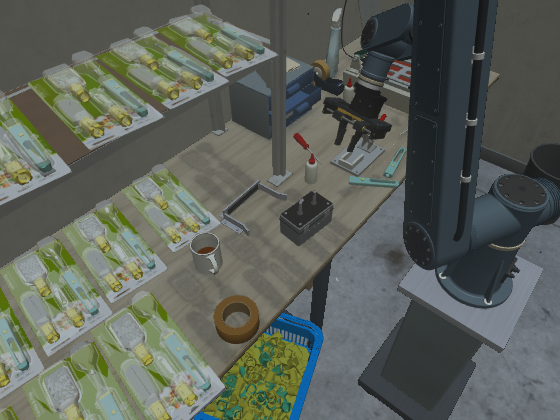

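The gripper hovers to the right of the box (about px 355,125). Its long side is along the jaw axis, and both the post and the glue bottle are clear. Next I descend.

Request:
{"op": "drive_tool", "data": {
  "plan": [
    [48, 132, 0, 0, -1, 0, 36],
    [48, 132, 0, 0, -1, 0, 36],
    [48, 132, 0, 0, -1, 0, 36],
    [48, 132, 0, 0, -1, 0, 36],
    [79, 211, 0, 0, -1, 0, 36],
    [79, 211, 0, 0, -1, 0, 36],
    [79, 211, 0, 0, -1, 0, 36],
    [79, 211, 0, 0, -1, 0, 36]
  ]
}}

```text
time: 3.55
position: [0.4595, 0.0457, 0.0271]
tool_rot: [-0.348, 0.611, -0.41, 0.581]
ft_force: [0.4, -0.9, 0.0]
grip_width: 0.0364
```

```bash
python3 - <<'E'
import numpy as np
from h import *
y=np.load('bay.npy')
# box pose path: start -> aligned pose at bay frame (-180,0,0); tool at box-local (-10, -75-8.6-.0)
b0=np.array([.4794,.1583,-.0963]); b1=np.r_[place(y,[[-178,0,0]])[0][:2],y[2]];print(b1)
for f in np.linspace(0,1,6):
    b=b0+f*(b1-b0);p=place(b,[[-10,-84,0]])[0];print(f,p.round(4),np.degrees(b[2])+90)
E
python3 st.py .4603 .0740 .026 84.5 25 -1
```

```text
[0.48180645 0.19197714 0.04972466]
0.0 [0.4614 0.0757 0.    ] 84.48241643289018
0.2 [0.4643 0.0819 0.    ] 86.15573578173168
0.4 [0.4672 0.0882 0.    ] 87.82905513057318
0.6000000000000001 [0.4701 0.0946 0.    ] 89.50237447941468
0.8 [0.4731 0.1011 0.    ] 91.17569382825619
1.0 [0.476  0.1076 0.    ] 92.84901317709769
3.55 [0.459 0.046 0.027] q [-0.433  0.737  2.016  0.716  0.663 -0.971] F [ 0.409 -0.918  0.042] 0.036440863579315086
[-25.1, 13.0, -1.9, -0.5, 0.3, -0.1]
```

Request:
{"op": "drive_tool", "data": {
  "plan": [
    [-6, 3, 0, 0, 0, 0, 36],
    [-12, 6, 0, 0, 0, 0, 36],
    [-18, 9, -1, 0, 0, 0, 36],
    [-23, 12, -1, 0, 0, 0, 36],
    [-26, 13, -2, 0, 0, 0, 36],
    [-28, 14, -2, 0, 0, 0, 36],
    [-28, 14, -2, 0, 0, 0, 36]
  ]
}}

```text
time: 4.25
position: [0.4609, 0.0757, 0.0248]
tool_rot: [-0.35, 0.609, -0.412, 0.581]
ft_force: [-2.9, -8.3, 4.7]
grip_width: 0.0358
```

```bash
python3 st.py .4672 .0882 .026 87.8 25 -1 .4731 .1011 .026 91.2 25 -1 .476 .1076 .026 92.9 25 -1
```

```text
4.25 [0.461 0.076 0.025] q [-0.365  0.74   2.026  0.763  0.63  -0.954] F [-2.91  -8.324  4.704] 0.035797209256698284
[-12.3, 4.5, 5.1, -2.1, -2.6, 0.3]
[-24.5, 10.1, 9.7, -3.5, -5.7, 0.3]
[-30.6, 13.0, 12.0, -4.2, -7.2, 0.3]
```

Request:
{"op": "drive_tool", "data": {
  "plan": [
    [-4, 1.5, 2, -1, -1, 0, 36],
    [-8, 3, 3.5, -1.5, -2, 0, 36],
    [-12, 4.5, 5, -2, -2.5, 0, 36],
    [-16, 6, 6.5, -2.5, -3.5, 0, 36],
    [-20, 8, 8, -3, -4.5, 0, 36],
    [-24, 10, 9.5, -3.5, -5.5, 0, 36],
    [-28, 12, 11, -4, -6.5, 0, 36],
    [-31, 13, 12, -4, -7, 0, 36],
    [-31, 13, 12, -4, -7, 0, 36]
  ]
}}

```text
time: 5.15
position: [0.4766, 0.1084, 0.0258]
tool_rot: [-0.394, 0.586, -0.368, 0.605]
ft_force: [0.7, -5.4, -2.7]
grip_width: 0.0361
```

```bash
python3 st.py .474 .06 .03 93 25 -1 .474 .0 .25 93 25 -1
python3 - <<'E'
from rig import *
import cv2
im=camera('top');cv2.imwrite('pics/t3r.png',im)
cv2.imwrite('pics/t3.png',cv2.convertScaleAbs(cv2.resize(im[145:265,222:342],None,fx=5,fy=5,interpolation=cv2.INTER_CUBIC),alpha=1.6))
E
```

```text
5.15 [0.477 0.108 0.026] q [-0.272  0.748  1.939  0.659  0.708 -0.879] F [ 0.676 -5.444 -2.695] 0.03612502170790158
[42.0, -24.0, -4.7, -0.3, -0.3, 0.3]
[4.4, -248.9, -7.1, -0.3, -0.3, 0.3]
```

View pics/t3.png

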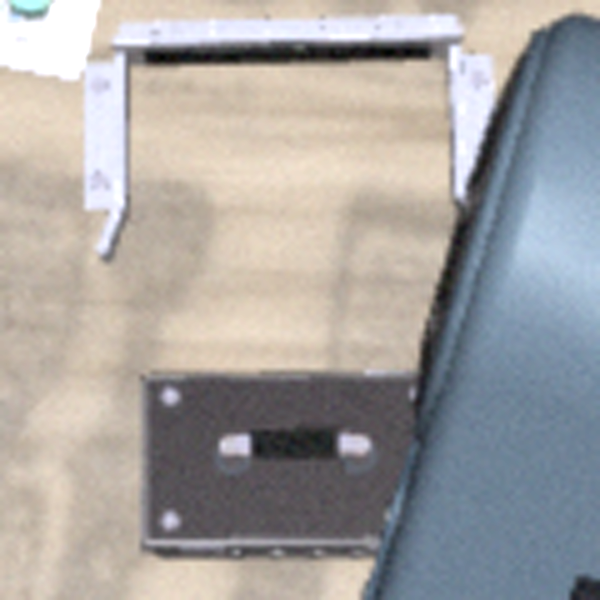

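Request:
{"op": "drive_tool", "data": {
  "plan": [
    [22, -12, -2, 0, 0, 0, 36],
    [42, -24, -4, 0, 0, 0, 36],
    [42, -24, -4, 0, 0, 0, 36],
    [4, -249, -7, 0, 0, 0, 36],
    [4, -249, -7, 0, 0, 0, 36],
    [4, -249, -7, 0, 0, 0, 36],
    [4, -249, -7, 0, 0, 0, 36],
    [4, -249, -7, 0, 0, 0, 36],
    [4, -249, -7, 0, 0, 0, 36],
    [4, -249, -7, 0, 0, 0, 36]
  ]
}}

```text
time: 6.2
position: [0.4725, 0.0018, 0.2503]
tool_rot: [-0.394, 0.588, -0.365, 0.605]
ft_force: [-0.3, -0.3, -0.6]
grip_width: 0.0361
```

```bash
python3 st.py .39 .185 .26 3 35 1
python3 - <<'E'
from rig import *
import cv2
im=camera('top');cv2.imwrite('pics/t4r.png',im)
for t in ('battery_box','carry_handle'): print(mark_of('top',t)[:2])
cv2.imwrite('pics/t4.png',cv2.convertScaleAbs(cv2.resize(im[145:265,222:342],None,fx=5,fy=5,interpolation=cv2.INTER_CUBIC),alpha=1.6))
E
```

```text
6.2 [0.472 0.002 0.25 ] q [-0.486  0.356  1.752  0.388  1.29  -0.689] F [-0.342 -0.305 -0.592] 0.03614608514584648
[-173.3, 70.4, -73.9, 8.2, -93.5, -46.7]
[{'location': [280.2, 239.8], 'conf': 0.62}]
[]
```

View pics/t4.png

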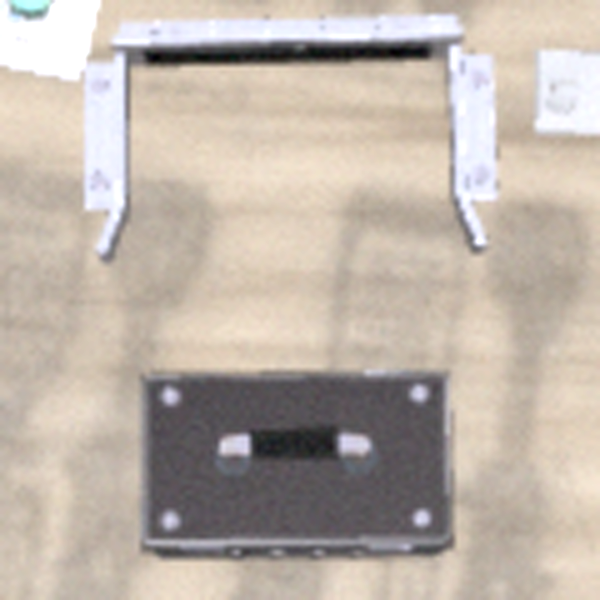

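The box now stands nearly aligned in front of the bay. Lid corners in the crop are (143,373), (447,370), (454,544), (143,545).

Run:
```python
from rig import *
from h import *
np.set_printoptions(precision=4,suppress=True)
k=get_calibration('top');y=np.load('bay.npy')
c=lambda a:(np.array(a)+.5)/5+[221.5,144.5]
b,e=fit(k,BOXL,c([(143,373),(447,370),(454,544),(143,545)]));print(b,np.degrees(b[2]),e.round(1).tolist())
P=[[42,85,40],[42,-85,40],[-32,85,26],[-32,-85,26],[-61,97,26],[-61,-97,26],[-32,112,3],[-32,-112,3]]
yt,e=fit(k,P,c([(125,47),(455,38),(127,208),(454,193),(107,258),(480,248),(86,210),(496,198)]));print(yt,e.round(1).tolist())
rel=R.from_euler('z',-yt[2]).apply([*(b-yt)[:2],0]);print('box in bay',rel*1e3,np.degrees(b[2]-yt[2]))
```

```text
[0.4845 0.1915 0.0335] 1.9173687631185192 [[0.5, 0.1], [0.9, 0.2], [0.2, 0.1], [0.6, 0.3]]
[0.6608 0.2    0.0511] [[0.3, 1.5], [0.7, 1.4], [0.2, 1.6], [0.3, 0.5], [0.3, 0.6], [0.2, 0.7], [1.1, 0.3], [1.7, 0.3]]
box in bay [-176.5789    0.5155    0.    ] -1.012179825738271
```

Request:
{"op": "drive_tool", "data": {
  "plan": [
    [-173, 70, -74, 8, -93, -47, 70],
    [-173, 70, -74, 8, -93, -47, 70],
    [-173, 70, -74, 8, -93, -47, 70],
    [-173, 70, -74, 8, -93, -47, 70],
    [-173, 70, -74, 8, -93, -47, 70],
    [-173, 70, -74, 8, -93, -47, 70],
    [-173, 70, -74, 8, -93, -47, 70],
    [-173, 70, -74, 8, -93, -47, 70],
    [-173, 70, -74, 8, -93, -47, 70],
    [-173, 70, -74, 8, -93, -47, 70]
  ]
}}

```text
time: 7.35
position: [0.3894, 0.1843, 0.2588]
tool_rot: [-0.66, -0.078, -0.242, 0.707]
ft_force: [0.4, -0.2, -0.0]
grip_width: 0.0701
```

```bash
python3 st.py .39 .185 .26 3 35 1
```

```text
7.35 [0.389 0.184 0.259] q [ 0.254  0.082  2.14  -0.218  0.478 -0.907] F [ 0.431 -0.245 -0.024] 0.07006812111796754
[0.9, -0.8, 1.0, 1.8, -16.5, -8.4]
```

```bash
python3 st.py .400 .189 .15 2 35 1 .400 .189 .024 2 35 1 .400 .189 .024 2 25 1
```

```text
7.35 [0.389 0.184 0.259] q [ 0.254  0.082  2.14  -0.218  0.478 -0.907] F [ 0.431 -0.245 -0.024] 0.07006812111796754
[-38.7, 102.2, -6.0, 1.3, -15.6, -8.5]
[-92.8, 215.0, -20.8, 1.3, -15.6, -8.5]
[-92.8, 215.0, -20.8, -0.0, -15.6, 1.5]
```

Request:
{"op": "drive_tool", "data": {
  "plan": [
    [-39, 102, -6, 0, -15.6, 1.5, 70],
    [-39, 102, -6, 0, -15.6, 1.5, 70],
    [-39, 102, -6, 0, -15.6, 1.5, 70],
    [-60, 150, -12, 0, -15.6, 1.5, 70],
    [-93, 215, -21, 0, -15.6, 1.5, 70],
    [-93, 215, -21, 0, -15.6, 1.5, 70],
    [-93, 215, -21, 0, -15.6, 1.5, 70],
    [-93, 215, -21, 0, -15.6, 1.5, 70],
    [-93, 215, -21, 0, -15.6, 1.5, 70]
  ]
}}

```text
time: 8.25
position: [0.4267, 0.2091, 0.0724]
tool_rot: [0.698, 0.14, 0.122, -0.692]
ft_force: [-0.4, -0.8, -0.1]
grip_width: 0.0699
```

```bash
python3 st.py .400 .189 .024 2 25 1 .434 .190 .022 2 25 1
```

```text
8.25 [0.427 0.209 0.072] q [ 0.29   0.588  2.181 -1.43   0.108  0.102] F [-0.414 -0.839 -0.086] 0.06994838766775727
[-43.0, 35.5, -18.8, 0.9, -0.3, -3.7]
[-12.1, 49.7, -18.6, 0.9, -0.3, -3.7]
```

The wrist came near its singularity (q4 at its limit). I'll fit a quick arm model to choose a feasible tilt.

```bash
cat > arm.py <<'E'
from h import *
S=[((.157,-.605,.2225),(-.0895,.7022,-.7007,.0895),-1.4955,.5285,1.4339,1.1813),
((.3718,-.1526,.2417),(-.346,.616,-.413,.576),-.914,.313,1.857,1.307),
((.4561,.0272,.2502),(-.345,.616,-.413,.575),-.473,.298,1.85,1.191),
((.4595,.0457,.0271),(-.348,.611,-.41,.581),-.433,.737,2.016,.663),
((.4766,.1084,.0258),(-.394,.586,-.368,.605),-.272,.748,1.939,.708),
((.3894,.1843,.2588),(-.66,-.078,-.242,.707),.254,.082,2.14,.478),
((.4267,.2091,.0724),(.698,.14,.122,-.692),.29,.588,2.181,.108)]
def res(p):
    a2,a3,h,L,r0,dl=p;e=[]
    for P,q,q1,q2,q3,q5 in S:
        w=np.array(P)-L*R.from_quat(q).apply([0,1,0]);c,s=np.cos(q1),np.sin(q1)
        e+=[c*w[0]+s*w[1]-(r0+a2*np.sin(q2)+a3*np.sin(q2+q3+dl)),w[2]-(h+a2*np.cos(q2)+a3*np.cos(q2+q3+dl)),-s*w[0]+c*w[1]]
    return e
sol=least_squares(res,[.4,.4,.2,.25,0,0]);p=sol.x
def ik(P,yaw,tilt):
    a2,a3,h,L,r0,dl=p
    d=toolrot(np.radians(yaw),np.radians(tilt),1).apply([0,1,0]);w=np.array(P)-L*d
    q1=np.arctan2(w[1],w[0]);r=np.hypot(*w[:2])-r0;z=w[2]-h
    g=least_squares(lambda q:[a2*np.sin(q[0])+a3*np.sin(q[0]+q[1]+dl)-r,a2*np.cos(q[0])+a3*np.cos(q[0]+q[1]+dl)-z],[.6,2.]).x
    al=g.sum()
    f=np.array([np.sin(al)*np.cos(q1),np.sin(al)*np.sin(q1),np.cos(al)])
    side=np.array([-np.sin(q1),np.cos(q1),0]);n=np.cross(side,f)  # down/in direction
    return np.r_[q1,g,np.arctan2(d@side,d@n),np.arccos(np.clip(d@f,-1,1))]
if __name__=='__main__':
    np.set_printoptions(precision=3,suppress=True)
    print(p,np.abs(sol.fun).max())
    for s in S: print(s[2:6],end=' ')
    print()
    for x in(.40,.42,.435,.48,.53,.61):
        for t in(0,12,18,22,25,35): print(x,t,ik([x,.19,.022],2,t))
E
python3 arm.py
```

```text
[ 0.699  0.466  0.385  0.458 -0.037  0.379] 0.12758595619401336
(-1.4955, 0.5285, 1.4339, 1.1813) (-0.914, 0.313, 1.857, 1.307) (-0.473, 0.298, 1.85, 1.191) (-0.433, 0.737, 2.016, 0.663) (-0.272, 0.748, 1.939, 0.708) (0.254, 0.082, 2.14, 0.478) (0.29, 0.588, 2.181, 0.108) 
0.4 0 [0.443 0.648 1.99  0.    0.503]
0.4 12 [ 0.549  0.667  2.177 -0.731  0.154]
0.4 18 [ 0.621  0.718  2.271 -2.143  0.205]
0.4 22 [ 0.678  0.774  2.334 -2.446  0.358]
0.4 25 [ 0.725  0.831  2.382 -2.537  0.493]
0.4 35 [ 0.92   1.13   2.541 -2.594  1.02 ]
0.42 0 [0.425 0.653 1.952 0.    0.537]
0.42 12 [ 0.522  0.664  2.139 -0.572  0.181]
0.42 18 [ 0.586  0.708  2.233 -1.975  0.177]
0.42 22 [ 0.637  0.758  2.296 -2.389  0.316]
0.42 25 [ 0.68   0.808  2.343 -2.509  0.444]
0.42 35 [ 0.854  1.073  2.498 -2.601  0.95 ]
0.435 0 [0.412 0.658 1.923 0.    0.561]
0.435 12 [ 0.502  0.664  2.111 -0.485  0.202]
0.435 18 [ 0.562  0.703  2.205 -1.82   0.161]
0.435 22 [ 0.609  0.748  2.268 -2.335  0.286]
0.435 25 [ 0.649  0.793  2.314 -2.483  0.409]
0.435 35 [ 0.808  1.037  2.466 -2.605  0.9  ]
0.48 0 [0.377 0.675 1.835 0.    0.632]
0.48 12 [ 0.452  0.666  2.026 -0.32   0.271]
0.48 18 [ 0.5    0.693  2.12  -1.254  0.146]
0.48 22 [ 0.538  0.727  2.182 -2.1    0.211]
0.48 25 [ 0.569  0.762  2.228 -2.373  0.315]
0.48 35 [ 0.693  0.951  2.375 -2.61   0.764]
0.53 0 [0.344 0.698 1.735 0.    0.709]
0.53 12 [ 0.405  0.677  1.929 -0.223  0.348]
0.53 18 [ 0.444  0.693  2.024 -0.745  0.182]
0.53 22 [ 0.474  0.717  2.086 -1.646  0.16 ]
0.53 25 [ 0.498  0.743  2.132 -2.158  0.229]
0.53 35 [ 0.594  0.889  2.276 -2.599  0.63 ]
0.61 0 [0.302 0.744 1.569 0.    0.829]
0.61 12 [ 0.348  0.706  1.771 -0.142  0.469]
0.61 18 [ 0.376  0.709  1.868 -0.376  0.286]
0.61 22 [ 0.397  0.722  1.931 -0.812  0.184]
0.61 25 [ 0.414  0.738  1.977 -1.457  0.158]
0.61 35 [ 0.48   0.835  2.12  -2.536  0.448]
```

```bash
sed -i 's/a2,a3,h,L,r0,dl=p;e=/a2,a3,h,L,r0,dl,b=p;e=/; s/a2,a3,h,L,r0,dl=p$/a2,a3,h,L,r0,dl,b=p/; s/-s\*w\[0\]+c\*w\[1\]\]/-s*w[0]+c*w[1]-b]/; s/\[.4,.4,.2,.25,0,0\]/[.4,.4,.2,.25,0,0,.1]/; s/q1=np.arctan2(w\[1\],w\[0\]);r=np.hypot(\*w\[:2\])-r0/rr=np.hypot(*w[:2]);q1=np.arctan2(w[1],w[0])-np.arcsin(b\/rr);r=np.sqrt(rr**2-b**2)-r0/' arm.py; sed -i 's/for x in.*/for x in(.40,.435,.48,.61):/' arm.py
python3 arm.py
python3 - <<'E'
from arm import *
for s in S:
    print(np.round(s[2:6],3))
print(np.round(ik((.3894,.1843,.2588),2,35),3))
E
```

```text
[ 0.588  0.409  0.275  0.305 -0.001  0.283  0.111] 0.0004477601061910752
(-1.4955, 0.5285, 1.4339, 1.1813) (-0.914, 0.313, 1.857, 1.307) (-0.473, 0.298, 1.85, 1.191) (-0.433, 0.737, 2.016, 0.663) (-0.272, 0.748, 1.939, 0.708) (0.254, 0.082, 2.14, 0.478) (0.29, 0.588, 2.181, 0.108) 
0.4 0 [0.19  0.68  2.033 0.    0.429]
0.4 12 [ 0.217  0.687  2.18  -0.497  0.079]
0.4 18 [ 0.233  0.715  2.252 -2.712  0.147]
0.4 22 [ 0.245  0.745  2.3   -2.864  0.29 ]
0.4 25 [ 0.255  0.775  2.335 -2.905  0.405]
0.4 35 [ 0.293  0.925  2.446 -2.942  0.834]
0.435 0 [0.176 0.693 1.953 0.    0.495]
0.435 12 [ 0.198  0.689  2.101 -0.23   0.148]
0.435 18 [ 0.212  0.709  2.174 -2.319  0.074]
0.435 22 [ 0.222  0.732  2.221 -2.787  0.202]
0.435 25 [ 0.23   0.755  2.256 -2.87   0.309]
0.435 35 [ 0.26   0.875  2.365 -2.944  0.707]
0.48 0 [0.16  0.716 1.848 0.    0.578]
0.48 12 [ 0.178  0.7    1.999 -0.127  0.237]
0.48 18 [ 0.189  0.711  2.072 -0.789  0.067]
0.48 22 [ 0.197  0.727  2.12  -2.524  0.104]
0.48 25 [ 0.203  0.744  2.155 -2.78   0.201]
0.48 35 [ 0.226  0.835  2.263 -2.938  0.568]
0.61 0 [0.127 0.808 1.527 0.    0.807]
0.61 12 [ 0.138  0.769  1.691 -0.047  0.474]
0.61 18 [ 0.144  0.763  1.769 -0.114  0.299]
0.61 22 [ 0.148  0.766  1.819 -0.237  0.18 ]
0.61 25 [ 0.151  0.771  1.855 -0.539  0.096]
0.61 35 [ 0.163  0.811  1.966 -2.845  0.253]
[-1.496  0.528  1.434  1.181]
[-0.914  0.313  1.857  1.307]
[-0.473  0.298  1.85   1.191]
[-0.433  0.737  2.016  0.663]
[-0.272  0.748  1.939  0.708]
[0.254 0.082 2.14  0.478]
[0.29  0.588 2.181 0.108]
[ 0.284  0.082  2.243 -0.578  0.262]
```

The model fits to 0.4 mm. A tilt of about 12° is feasible for the whole push with margin, and the body stays about 7 mm above the lid. I'll back off, reduce the tilt and descend.

```bash
python3 st.py .39 .19 .14 2 8 1 .405 .19 .020 2 8 1
python3 - <<'E'
from arm import *
for a in [((.39,.19,.14),2,8),((.405,.19,.02),2,8),((.434,.19,.02),2,12),((.52,.193,.02),2.5,14),((.61,.198,.02),2.9,15)]: print(a,ik(*a).round(2))
E
```

```text
8.25 [0.427 0.209 0.072] q [ 0.29   0.588  2.181 -1.43   0.108  0.102] F [-0.414 -0.839 -0.086] 0.06994838766775727
[-10.2, -76.2, -19.0, 0.8, -0.4, 13.3]
[-39.8, 41.0, -17.9, 0.8, -0.4, 13.3]
((0.39, 0.19, 0.14), 2, 8) [ 0.21  0.39  2.07 -0.05  0.54]
((0.405, 0.19, 0.02), 2, 8) [ 0.2   0.68  2.12 -0.12  0.2 ]
((0.434, 0.19, 0.02), 2, 12) [ 0.2   0.69  2.1  -0.24  0.14]
((0.52, 0.193, 0.02), 2.5, 14) [ 0.17  0.72  1.93 -0.12  0.25]
((0.61, 0.198, 0.02), 2.9, 15) [ 0.15  0.77  1.72 -0.07  0.39]
```

Request:
{"op": "drive_tool", "data": {
  "plan": [
    [-10, -76, -19, 0, 0, 13, 70],
    [-10, -76, -19, 0, 0, 13, 70],
    [-10, -76, -19, 0, 0, 13, 70],
    [-10, -76, -19, 0, 0, 13, 70],
    [-10, -76, -19, 0, 0, 13, 70],
    [-10, -76, -19, 0, 0, 13, 70],
    [-10, -76, -19, 0, 0, 13, 70]
  ]
}}

```text
time: 8.95
position: [0.3899, 0.1902, 0.1427]
tool_rot: [0.707, 0.061, 0.044, -0.703]
ft_force: [0.2, -0.3, 0.3]
grip_width: 0.0697
```

```bash
python3 st.py .39 .19 .14 2 8 1  .403 .19 .020 2 8 1
```

```text
8.95 [0.39  0.19  0.143] q [ 0.222  0.381  2.074 -0.072  0.544 -1.315] F [ 0.176 -0.273  0.253] 0.06968806846589086
[-0.3, 2.7, -0.2, 0.6, -0.6, 0.5]
[-5.1, 123.3, 0.5, 0.6, -0.6, 0.5]
```

Request:
{"op": "drive_tool", "data": {
  "plan": [
    [-5, 50, 0, 0, 0, 0, 70],
    [-5, 90, 0, 0, 0, 0, 70],
    [-5, 115, 0, 0, 0, 0, 70],
    [-5, 123, 0, 0, 0, 0, 70],
    [-5, 123, 0, 0, 0, 0, 70],
    [-5, 123, 0, 0, 0, 0, 70]
  ]
}}

```text
time: 9.55
position: [0.4035, 0.1886, 0.0198]
tool_rot: [0.708, 0.061, 0.044, -0.702]
ft_force: [0.6, 0.0, 0.3]
grip_width: 0.0699
```

```bash
python3 st.py .435 .191 .020 2 12 1 .47 .193 .020 2.3 12 1
```

```text
9.55 [0.403 0.189 0.02 ] q [ 0.213  0.685  2.128 -0.208  0.189 -1.18 ] F [0.582 0.027 0.333] 0.06992351478465958
[31.3, 4.5, 1.7, 0.7, -0.6, -3.5]
[65.9, 9.7, 2.9, 0.8, -0.9, -3.5]
```

Request:
{"op": "drive_tool", "data": {
  "plan": [
    [8, 1, 0.5, 0.2, 0, -1, 70],
    [16, 2, 1, 0.5, 0, -2, 70],
    [22, 3, 1.5, 0.5, -0.5, -3, 70],
    [26, 4, 2, 0.7, -0.5, -3.5, 70],
    [29, 4, 2, 0.7, -0.5, -3.5, 70],
    [31, 4.5, 2, 0.7, -0.5, -3.5, 70],
    [33, 5, 2, 0.7, -0.5, -3.5, 70],
    [37, 5.5, 2, 0.7, -0.5, -3.5, 70],
    [41, 6, 2, 0.7, -0.5, -3.5, 70],
    [45, 6.5, 2, 0.7, -0.5, -3.5, 70]
  ]
}}

```text
time: 10.55
position: [0.4389, 0.1896, 0.0179]
tool_rot: [0.705, 0.078, 0.055, -0.703]
ft_force: [-12.9, -0.3, 6.4]
grip_width: 0.0699
```

```bash
python3 st.py .48 .1935 .020 2.5 12 1 .52 .1955 .020 2.8 13 1 .54 .1965 .020 2.8 13 1
python3 - <<'E'
from rig import *
import cv2
a=camera('top')[130:270,215:355];b=camera('scene')[140:280,220:360]
cv2.imwrite('pics/m5.png',cv2.convertScaleAbs(cv2.resize(np.hstack([a,b]) if 'np' in globals() else __import__('numpy').hstack([a,b]),(800,400),interpolation=cv2.INTER_CUBIC),alpha=1.5))
E
```

```text
10.55 [0.439 0.19  0.018] q [ 0.197  0.698  2.079 -0.199  0.182 -1.214] F [-12.864  -0.289   6.43 ] 0.069921734211798
[40.9, 5.7, 2.5, 0.4, -0.6, -1.2]
[80.2, 13.2, 3.2, 0.5, -0.8, -2.2]
[99.9, 16.9, 3.6, 0.5, -0.8, -2.2]
```

View pics/m5.png

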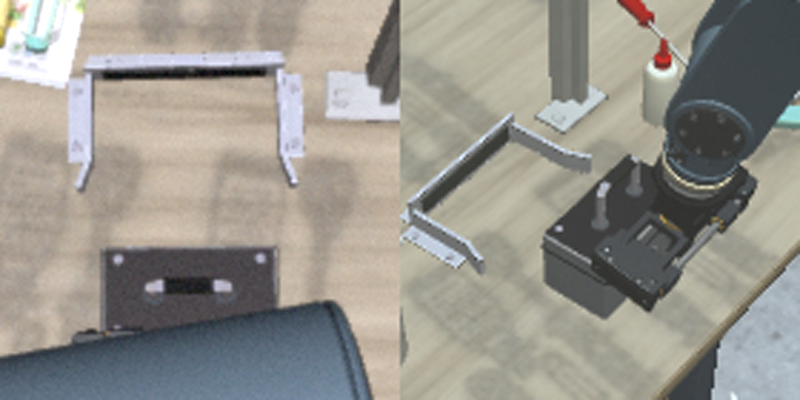

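The box is seated squarely on both fingers with 12.9 N along x, about its sliding force, and it stands level. The gripper body is clear of the handle. I'll keep pushing, 7-8 mm per row.

Request:
{"op": "drive_tool", "data": {
  "plan": [
    [7, 0, 0.3, 0, 0, 0, 70],
    [14, 0.5, 0.6, 0, 0, -0.3, 70],
    [21, 1.5, 1, 0, -0.2, -0.6, 70],
    [28, 3, 1.3, 0, -0.2, -1, 70],
    [35, 4.5, 1.6, 0, -0.4, -1, 70],
    [42, 6, 2, 0, -0.4, -1, 70],
    [49, 7.5, 2.3, 0, -0.6, -1, 70],
    [56, 9, 2.6, 0, -0.6, -1, 70],
    [63, 10.5, 3, 0, -0.8, -1, 70],
    [70, 12, 3.3, 0, -0.8, -1, 70]
  ]
}}

```text
time: 11.65
position: [0.5129, 0.196, 0.0199]
tool_rot: [0.703, 0.091, 0.058, -0.703]
ft_force: [-7.5, -0.3, -1.7]
grip_width: 0.07
```

```bash
python3 st.py .56 .1965 .020 2.8 13 1
python3 - <<'E'
from rig import *
import cv2,numpy as np
a=camera('top')[130:270,215:355];b=camera('scene')[140:280,200:340]
cv2.imwrite('pics/m6.png',cv2.convertScaleAbs(cv2.resize(np.hstack([a,b]),(800,400),interpolation=cv2.INTER_CUBIC),alpha=1.5))
E
```

```text
11.65 [0.513 0.196 0.02 ] q [ 0.181  0.719  1.918 -0.115  0.297 -1.33 ] F [-7.473 -0.276 -1.698] 0.07004776391347015
[46.0, 9.8, -1.7, 0.4, -0.1, -0.9]
```

View pics/m6.png

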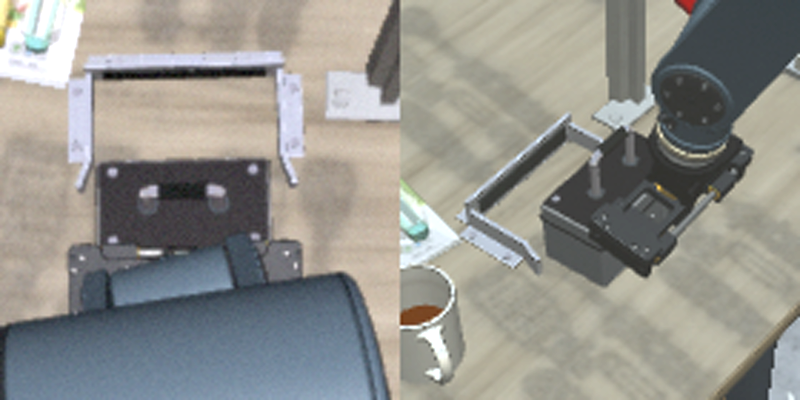

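The box is entering the bay centred, about 1° off square, standing level and sliding at 7.5 N. I'll continue with a +1° yaw.

Request:
{"op": "drive_tool", "data": {
  "plan": [
    [8, 1.5, 0, 0, -0.2, 0, 70],
    [16, 3, 0, 0, -0.4, 0, 70],
    [24, 5, 0, 0, -0.6, 0, 70],
    [32, 6.5, 0, 0, -0.8, 0, 70],
    [40, 8.5, 0, 0, -1, 0, 70],
    [48, 10.5, 0, 0, -1, 0, 70],
    [56, 12, 0, 0, -1, 0, 70],
    [64, 13.5, 0, 0, -1, 0, 70],
    [71, 15.5, 0, 0, -1, 0, 70],
    [76, 16.5, 0, 0, -1, 0, 70]
  ]
}}

```text
time: 12.75
position: [0.5911, 0.2001, 0.0204]
tool_rot: [0.703, 0.097, 0.052, -0.702]
ft_force: [-7.6, -1.0, -1.4]
grip_width: 0.0698
```

```bash
python3 st.py .609 .199 .020 2.8 13 1
```

```text
12.75 [0.591 0.2   0.02 ] q [ 0.162  0.761  1.73  -0.067  0.441 -1.415] F [-7.581 -1.04  -1.423] 0.069808585608612
[17.3, 4.2, -2.2, 0.3, 0.9, -0.9]
```

Request:
{"op": "drive_tool", "data": {
  "plan": [
    [3, 0.7, 0, 0, 0.2, 0, 70],
    [6, 1.4, 0, 0, 0.4, 0, 70],
    [9, 2.1, 0, 0, 0.6, 0, 70],
    [12, 2.8, 0, 0, 0.8, 0, 70],
    [14, 3.3, 0, 0, 0.8, 0, 70],
    [15.5, 3.6, 0, 0, 0.8, 0, 70]
  ]
}}

```text
time: 13.35
position: [0.6063, 0.2011, 0.0201]
tool_rot: [0.703, 0.092, 0.057, -0.703]
ft_force: [-7.9, -0.3, -2.3]
grip_width: 0.0702
```

```bash
python3 st.py .609 .199 .020 2.8 13 1
```

```text
13.35 [0.606 0.201 0.02 ] q [ 0.159  0.772  1.691 -0.062  0.47  -1.41 ] F [-7.936 -0.347 -2.294] 0.07016368662061964
[2.5, 0.7, -2.2, 0.3, 0.1, -0.9]
```

Request:
{"op": "drive_tool", "data": {
  "plan": [
    [1.5, 0.3, 0, 0, 0, 0, 70],
    [3, 0.6, 0, 0, 0, 0, 70],
    [3, 0.6, 0, 0, 0, 0, 70]
  ]
}}

```text
time: 13.65
position: [0.607, 0.2012, 0.0193]
tool_rot: [0.703, 0.09, 0.055, -0.703]
ft_force: [-10.4, -0.4, -3.0]
grip_width: 0.0701
```

Request:
{"op": "drive_tool", "data": {
  "plan": [
    [2, 0.4, 0, 0, 0, 0, 70],
    [4, 0.8, 0, 0, 0, 0, 70],
    [4, 0.8, 0, 0, 0, 0, 70]
  ]
}}

```text
time: 13.95
position: [0.6074, 0.2013, 0.0184]
tool_rot: [0.704, 0.087, 0.053, -0.703]
ft_force: [-15.8, 0.1, -0.2]
grip_width: 0.0701
```

Request:
{"op": "drive_tool", "data": {
  "plan": [
    [2, 0.4, 0, 0, 0, 0, 70],
    [4, 0.8, 0, 0, 0, 0, 70],
    [4, 0.8, 0, 0, 0, 0, 70]
  ]
}}

```text
time: 14.25
position: [0.6076, 0.2013, 0.0183]
tool_rot: [0.704, 0.085, 0.05, -0.703]
ft_force: [-22.1, 0.3, 6.9]
grip_width: 0.0699
```

```bash
python3 st.py .609 .199 .020 2.8 13 1
python3 - <<'E'
from rig import *
import cv2,numpy as np
a=camera('top')[120:240,225:345];b=camera('scene')[140:260,200:320]
cv2.imwrite('pics/m7.png',cv2.convertScaleAbs(cv2.resize(np.hstack([a,b]),(800,400),interpolation=cv2.INTER_CUBIC),alpha=1.5))
E
```

```text
14.25 [0.608 0.201 0.018] q [ 0.159  0.779  1.672 -0.056  0.502 -1.415] F [-22.07    0.313   6.893] 0.06989973384824057
[1.6, -1.5, -2.4, 0.4, 0.1, -2.1]
```

View pics/m7.png

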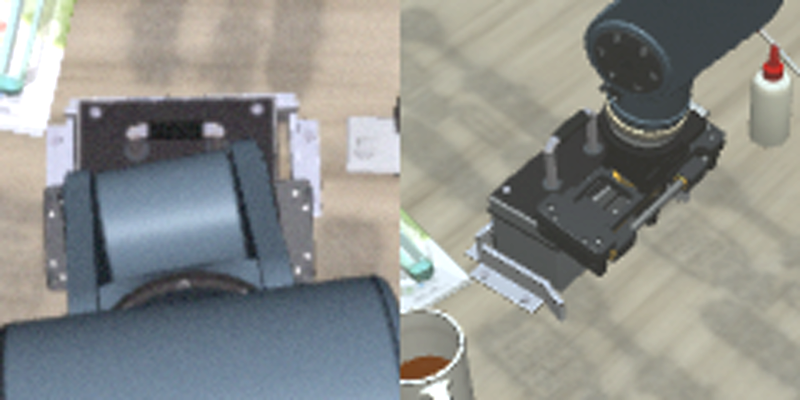

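The box is against the stop: force rose to 22 N with no further travel, at the predicted position, and the lid edge is parallel to the stop. I'll retreat and check.

Request:
{"op": "drive_tool", "data": {
  "plan": [
    [-5, -1, 0, 0, 0, 0, 70],
    [-12, -3, 0, 0, 0, 0, 70],
    [-25, -6, 0, 0, 0, 0, 70],
    [-45, -10, 0, 0, 0, 0, 70],
    [-70, -15, 0, 0, 0, 0, 70],
    [-100, -60, 0, 0, 0, 0, 70],
    [-150, -110, 0, 0, 0, 0, 70],
    [-190, -160, 0, 0, 0, 0, 70],
    [-190, -200, 0, 0, 0, 0, 70],
    [-190, -200, 0, 0, 0, 0, 70]
  ]
}}

```text
time: 15.35
position: [0.393, 0.1918, 0.1781]
tool_rot: [-0.701, -0.099, -0.063, 0.703]
ft_force: [0.6, 0.1, -0.3]
grip_width: 0.0703
```

```bash
python3 st.py
python3 - <<'E'
from rig import *
import cv2,numpy as np
a=camera('top');b=camera('scene');cv2.imwrite('pics/t8r.png',a);cv2.imwrite('pics/s8r.png',b)
cv2.imwrite('pics/m8.png',cv2.convertScaleAbs(cv2.resize(np.hstack([a[140:240,230:330],b[150:250,205:305]]),(800,400),interpolation=cv2.INTER_CUBIC),alpha=1.5))
E
```

```text
15.35 [0.393 0.192 0.178] q [ 0.228  0.292  2.085 -0.084  0.541 -1.326] F [ 0.586  0.076 -0.33 ] 0.07025452593791852
```

View pics/m8.png

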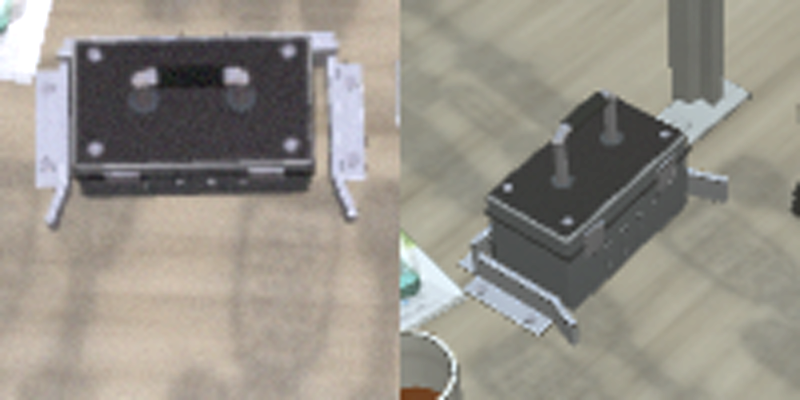

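The box sits in the bay against the stop, standing level. Lid corners in the crop are about (75,41), (311,36), (315,165), (74,169).

Run:
```python
from rig import *
from h import *
np.set_printoptions(precision=4,suppress=True)
k=get_calibration('top')
c=lambda a:(np.array(a)+.5)/4+[229.5,139.5]
b,e=fit(k,BOXL,c([(75,41),(311,36),(315,165),(74,170)]));print(b,np.degrees(b[2]),e.round(1).tolist())
yt=np.array([.6608,.2,.0511])
rel=R.from_euler('z',-yt[2]).apply([*(b-yt)[:2],0]);print('box in bay',rel*1e3,np.degrees(b[2]-yt[2]))
im=cv2.imread('pics/t8r.png').astype(int);im0=cv2.imread('pics/top0.png').astype(int)
print('bystander changes',[np.abs(im-im0).max(2)[r0:r1,c0:c1].mean().round(1) for r0,r1,c0,c1 in[(160,215,160,205),(180,210,355,385),(235,290,118,175),(230,300,390,440),(120,200,395,435)]])
```

```text
[0.6599 0.2029 0.0412] 2.361814245042673 [[0.8, 0.4], [0.6, 0.3], [0.6, 0.4], [0.4, 0.3]]
box in bay [-0.7863  2.9356  0.    ] -0.5660000880758336
bystander changes [np.float64(4.6), np.float64(4.5), np.float64(4.4), np.float64(4.5), np.float64(4.6)]
```

```bash
python3 -c "
from rig import *
print(hand_in())"
```

```text
the job is handed in; nothing more can be done
None
```

The battery box is in the bay against the rear stop, and the job is handed in at about 15.4 s on the robot's clock.

**How:** I first pushed the box sideways, low on its right face, to line it up with the bay. Then I pushed it straight in with both open fingers about 2 cm above the bench. At the end the push reached 22 N with no further travel, at the predicted stop position. I then backed the arm clear.

**Last checks (top camera):**
- **Position:** the box is about 0.8 mm short of home, 2.9 mm to the left (10 mm play each side) and about 0.6° from square. These are all within the roughly 2 mm camera accuracy, so flushness rests on the force reading plus this picture.
- **Box:** it stands level, and no contact with the carrying handle was seen.
- **Other things on the bench:** all five regions show only image noise compared with the first picture.

**What went wrong:** the first descent in front of the box stalled when a wrist joint reached the end of its range. Nothing was touched, and I redid it with less tilt. The two camera views also differed by up to about 3.7 px on single bay points. I therefore used the top view for the final box position relative to the bay.

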